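# Lift the soiled lid off the wide sample tin with the lifting hook

## Task

The lid of the wider tin is soiled with fresh coating, so take the lifting hook from its rack, lift the lid off by its wire loop with the hook and set it down gently, lying flat inside the white drip dish, then hang the hook back in its rack as it was and let go. Keep the gripper itself off the lid, feel for the dish since it may stand at any height, and leave the tin where it stands and all the other things undisturbed.

Things in the scene. Friction and masses are not known exactly. Their poses are not given: they have to be found in the camera images.
- tin: The wider of the two tins with a wire loop on top: bare steel, open below its loose lid; 92 mm outer diameter, 90 mm tall, wall 3 mm, 0.9 kg, loose on the table. Origin: centre of its underside, z up.
- lid: Loose aluminium lid on the wide tin, 0.15 to 0.3 kg, not stuck: flange 100 mm across, 4 mm thick, over a plug 74 mm across, 8 mm deep, that sits with play in the tin's mouth. Origin: centre of the plug's underside (82 mm above the tin's origin), z up; flange top at z = 12 mm. A rigid wire loop stands on it in its y-z plane, so a hook passes through it along the lid's x, from either side.
- loop_peak (a point): Underside of the wire at the loop's top, on the lid's axis, 53 mm above the lid's origin. The wire is 6 mm thick; the loop's centre lines: two legs at y = -24 and 24 mm up to 38 mm above the lid's origin, then two straight slopes that meet on the axis at 56 mm.
- hook: Loose lifting hook, 0.15 kg, hanging upright in its rack. Origin: on the shank's axis at the collar's underside, z up. Collar 40 mm across, z 0 to 5 mm. Below it a steel wire 7 mm thick: straight to z = -74 mm, then a J to +x: flat bottom at z = -84 mm from x = 5 to 18 mm, tip upright at x = 22 mm up to z = -68 mm (centre lines; the tip's top is at z = -64 mm).
- hook_handle (a point): Grip point on the hook's axis, 36 mm above the hook's origin, in its square black handle: 22 x 22 mm, faces square to the hook's x and y, from 5 to 63 mm above the origin.
- hook_seat (a point): Where a lifted loop hangs in the J: top of the flat bottom, at x = 11 mm, z = -80.5 mm in the hook's frame; the tip's top is 16 mm higher.
- rack: Fixed rack. Origin: on the table under the hook's shank, z up. Base 120 x 90 x 12 mm (x -50 to 70). An upright at x = 50 to 60 mm, 50 mm wide, carries two level prongs along x (x -35 to 50 mm, each 14 mm wide, 8 mm thick, tops at z = 115 mm) with an 18 mm slot between, open to -x. The hook's J points to the rack's +x and passes up and down through the slot when it points along it.
- rack_seat (a point): The hook's place: the hook's origin hangs here, its collar lying on the prongs. At x = y = 0, z = 115 mm in the rack's frame; axes as the rack's.
- stand: Fixed round stand with the white drip dish on top. Origin: on the table, on its axis, z up. Foot 100 mm across. The dish is centred on the axis, flat inside, 100 mm across at its floor, 110 mm over its rim, rim only 5 mm above the floor. Its post is clamped at an unknown height: the dish's floor lies 48 to 123 mm above the table, not reported; it does not give way.
- small_tin: Narrower closed tin, 74 mm in diameter, 86 mm tall, with a smaller wire loop on top (top at 124 mm): not to be touched. Origin: centre of its underside.
- jar_a: Small jar 48 mm in diameter, 65 mm tall, bystander. Origin: centre of its underside.
- jar_b: Small jar 48 mm in diameter, 65 mm tall, bystander. Origin: centre of its underside.
- jar_c: Small jar 42 mm in diameter, 55 mm tall, bystander. Origin: centre of its underside.
- can_d: Tall can 80 mm in diameter, 100 mm tall, bystander. Origin: centre of its underside.
- pail: White open plastic pail 132 mm in diameter, 120 mm tall, bystander. Origin: centre of its underside.
Things that resemble listed ones, but are neither listed nor needed, are in the scene too. What is shaped like the lid but yellow is not meant.

How it is judged:
On the way, in this order (a step that is already met when the one before it is completed fails the run):
1. the lid hangs on the hook, clear of the tin (its underside above the tin's rim) (z of lid in the frame of tin above 0.095 m and contact force between hook and lid above 0.5 N and contact force between lid and tin below 0.05 N), for 0.2 s.
2. the lid lies flat in the dish, off the hook (horizontal distance between lid and stand below 0.02 m and angle between lid's own z axis and vertical below 0.1 rad and contact force between lid and stand above 0.5 N and contact force between hook and lid below 0.05 N), for 0.2 s.
At the end, for the whole second after the job is handed in: The lid lies flat (0.1 rad) at rest in the dish, within 20 mm of the stand's axis; the hook hangs upright (0.12 rad) at rest in its rack, within 18 mm, 4 mm in height and 0.35 rad of its place; the tin stands upright within 30 mm of its start (horizontal distance between lid and stand below 0.02 m and angle between each of lid, tin's own z axis and vertical below 0.1 rad and contact force between lid and stand above 0.5 N and linear speed of each of lid, hook below 0.02 m/s and horizontal distance between hook and rack below 0.018 m and z of hook in the frame of rack between 0.111 and 0.119 m and angle between hook's own z axis and vertical below 0.12 rad and angle between the x axis of hook and the x axis of rack, either way round below 0.35 rad and contact force between hook and rack above 0.5 N and distance of tin from where it was at the start of the episode below 0.03 m); the robot touches nothing.
It fails at once if the fingers or arm touch the lid (contact force between any of the fingers, the arm and lid above 0.3 N).
It fails at once if the lid strikes or is pressed into the dish, or is pressed or dragged by the hook, with more than 18 N (contact force between lid and stand above 18 N or contact force between hook and lid above 18 N).
It fails at once if the smaller tin is moved more than 15 mm or tipped (distance of small_tin from where it was at the start of the episode above 0.015 m or angle between small_tin's own z axis and vertical above 0.15 rad).
It fails at once if the tin is pushed more than 30 mm or tipped (distance of tin from where it was at the start of the episode above 0.03 m or angle between tin's own z axis and vertical above 0.2 rad).
It fails at once if a bystander is moved more than 20 mm (distance of any of jar_a, jar_b, jar_c, can_d, pail from where it was at the start of the episode above 0.02 m).
It also fails if it takes over 64 s, if anything falls off the work surface, if the arm or the gripper's body presses on something with over 40 N, if the wrist force passes 120 N, or if a joint passes its speed limit or range.

## Robot

A 6-joint arm with a two-finger parallel gripper is mounted at the origin on the work surface. World frame = base frame: x ahead of the robot, y to its left, z up, the work surface at z = 0. Lengths are in m, angles in rad, forces in N, time in s.
With the tool pointing down it reaches from about 0.3 to 0.825 m from the base axis. Payload 5.4 kg.
Tool frame: the origin (TCP) lies on the centre line of the jaws, within the pads' length; the fingertips stand 11 mm ahead of it and the grasp point (between the pads) lies 8 mm behind it; z points along the fingers, y is the line along which they close (so a half turn about z gives the same grasp; the last joint's range is limited). The gripper opens to 92 mm and grips with 3 to 60 N. Pads are 20 mm wide; open, the fingers measure 128 mm over their backs; the gripper's body (75 mm by 189 mm) begins 69 mm behind the grasp point.
Start: joints at [-1.33, 0.158, 1.597, -0, 1.386, -0.21], TCP at [0.25, -0.518, 0.226] pointing down, gripper open.
Joint ranges: [-2.91, 2.91], [-0.94, 2.29], [0.18, 2.7], [-1.29, 4.43], [0.17, 2.64], [-3, 3]. Speed limits (rad/s): [2.57, 2.57, 3.14, 3.14, 3.14, 3.14].

## Interface

Orientations are given as [roll, pitch, yaw] about the fixed x, y, z axes, in that order (R = Rz(yaw) Ry(pitch) Rx(roll)).
In Python, from rig import sensors, optics, job_done gives the robot as it stands.
- The arm moves only by the tool servo_tool, never from a script. Its argument "steps" is one flat list of numbers, 7 for each row, row after row: the turn, a rotation vector about the world's x, y, z in rad, then the shift along the world's x, y, z in mm, then the opening, from 0 (shut) to 1 (fully open). In form: [ax, ay, az, dx, dy, dz, claw, ax, ay, az, dx, dy, dz, claw, ...]. A call has 1 to 12 rows; each row shifts and turns the commanded pose from where the row before left it; what a row does not reach is not made up. A row lasts 1/12 s, in which the tool goes at most 41.7 mm and 7.16 degrees, less where a joint would pass 70% of its speed; a pose out of reach is approached as far as the arm can. A call with a gripper value outside its range is refused whole. The fingers move at their own pace and stop on an object; the grip force is fixed at half the most. Time passes only in rows, so rows that do not move let the fingers close. It gives the time, the measured TCP pose, the force, the opening and the grip force at its end, in the units of the state.
- sensors.get_state(): the state, without advancing time (a new reading comes with each control period).
- optics.camera(name): name is "scene" or "top" or "wrist"; returns a dict with "frame" (384x512x3 uint8, red, green, blue), "depth" (384x512 float32, m along the optical axis (not along the pixel's ray), 0 where there is no reading), "K" (3x3 intrinsics, pixels), "origin" and "orientation" of the camera in the world. Camera axes: x right, y up, looking along -z (the intrinsics and any distortion apply to the point x, -y, -z); pixel columns grow to the right and rows downward; lengths in m; the calibration is good to about 2 mm. A picture is of the moment at which its call begins.
- job_done(): hands the job in; it is judged then, once.
The state is a dict: "time_s": time; "qpos": joint angles; "qvel": joint speeds; "joint_torque": joint torques, N m; "ee_pos": TCP position; "orientation": TCP orientation; "contact_force": force on the tool from outside, world axes, zero at the start; "ft_torque": the same for the moment, N m; "finger_gap": finger opening in m; "grip_force": force on a finger pad.
Only numpy, scipy, OpenCV 4.12 (cv2) and the standard library are available. Lean on these libraries where they do the work, as an engineer would, in place of code of your own. Each camera call takes 0.05 s, during which the arm holds its last target. There are 200 camera calls.

## Working session

There is one attempt and no reset: what is moved stays moved. The work goes in short steps, Python scripts to look and compute and a tool call to move; the robot and the scene stay as the last step left them, time stands still between calls to the robot, and variables do not carry over. Pictures are saved under pics/ and viewed, at most 10 in all, crops included, and the job is handed in when it is done.

Besides the shell and the picture viewer there is one more tool, called after "Emit:" by a JSON object that holds its "name" and its "arguments". servo_tool: Moves the arm, as the interface text tells. Its arguments: {"type":"object","properties":{"steps":{"type":"array"}},"required":["steps"]}

```bash
mkdir -p pics; cat > h.py <<'E'
import numpy as np,cv2
from rig import sensors,optics
from scipy.spatial.transform import Rotation as R
def cam(n):
    c=optics.camera(n); o=np.array(c['orientation'])
    c['R']=R.from_euler('xyz',o).as_matrix() if o.size==3 else (o if o.shape==(3,3) else R.from_quat(o).as_matrix())
    return c
def cloud(c):
    h,w=c['depth'].shape; v,u=np.mgrid[:h,:w]; K=c['K']; d=c['depth']
    p=np.stack([(u-K[0,2])/K[0,0]*d,-(v-K[1,2])/K[1,1]*d,-d],-1)
    return p@c['R'].T+np.array(c['origin'])
def save(f,im): cv2.imwrite(f,cv2.cvtColor(im,cv2.COLOR_RGB2BGR))
E
python3 - <<'E'
from h import *
for n in ['scene','top']:
    c=cam(n); np.savez(n+'.npz',**{k:np.array(v) for k,v in c.items()}); print(n,c['origin'],c['orientation'],c['K'],[k for k in c])
    save(f'pics/{n}.png',cv2.resize(c['frame'],(800,600)))
    p=cloud(c); print(np.median(p[c['depth']>0],0))
print(sensors.get_state())
E
```

```text
scene [1.0501018  0.79783683 0.79757522] [ 0.92576618 -0.01460079  2.63012835] [[420.59186824   0.         258.68812752]
 [  0.         420.59186824 190.85281862]
 [  0.           0.           1.        ]] ['frame', 'depth', 'K', 'origin', 'orientation', 'R']
[ 0.55239129 -0.20788562  0.00186604]
top [0.47637493 0.04600096 1.30469422] [ 0.09086937 -0.02772195 -1.57503255] [[411.73109944   0.         255.49585156]
 [  0.         411.73109944 196.40222046]
 [  0.           0.           1.        ]] ['frame', 'depth', 'K', 'origin', 'orientation', 'R']
[0.60891366 0.01264663 0.00074774]
{'time_s': 0.1, 'qpos': array([-1.33008182e+00,  1.58968488e-01,  1.59809227e+00, -6.02496134e-06,
        1.38621846e+00, -2.10108168e-01]), 'qvel': array([-0.00148084, -0.00132954, -0.00456627,  0.00022863,  0.0019719 ,
       -0.0015875 ]), 'joint_torque': array([ 2.23260777e-04, -3.86501706e+01, -3.22962034e+01,  7.03498512e-02,
        3.38859530e-02, -4.35733591e-05]), 'ee_pos': array([ 0.25037258, -0.51701935,  0.22473425]), 'orientation': array([-3.13994194e+00, -3.45969138e-04,  4.50823499e-01]), 'contact_force': array([-0.4488555 ,  0.52888809, -1.10163571]), 'ft_torque': array([-0.01249945,  0.03212515,  0.00755   ]), 'grip_force': 0.0, 'finger_gap': 0.0918995321004846}
```

View pics/scene.png

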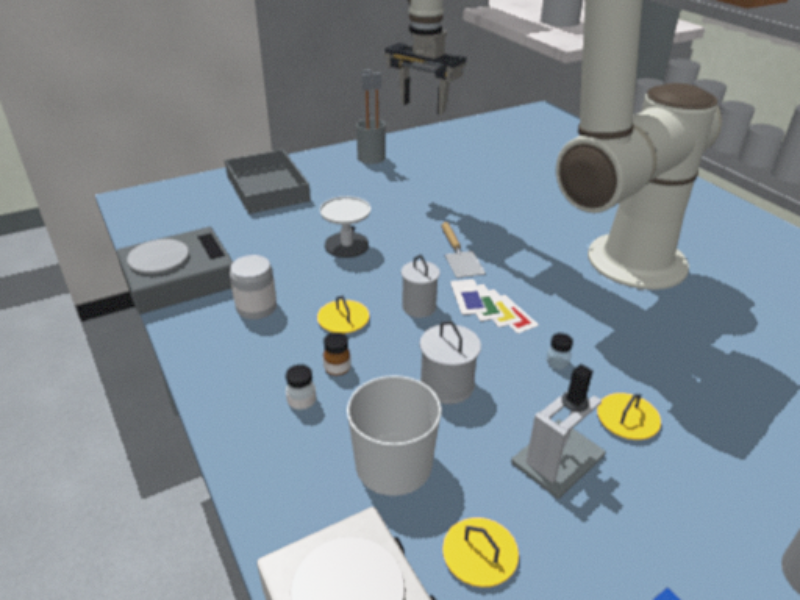

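View pics/top.png

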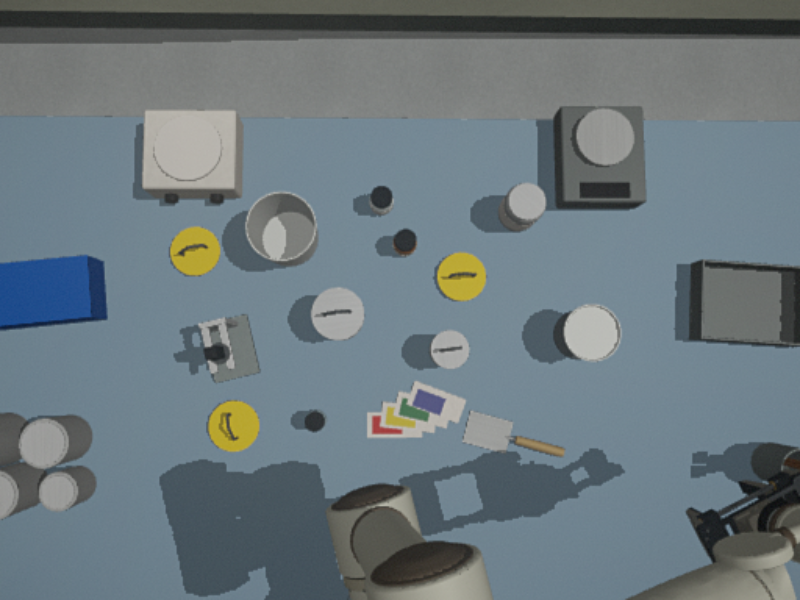

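Both views show the wide tin with the grey lid (top view 337,314), the small tin (450,349), the dish on its stand (591,333), and the rack with the black handle (216,352), its upright away from the robot. Next I measure these with depth.

```bash
cat > m.py <<'E'
from h import *
def load(n): 
    d=np.load(n+'.npz'); return {k:d[k] for k in d}
def circ(p):
    h=cv2.convexHull((p[:,:2]*1e4).astype(np.float32).reshape(-1,1,2)); (x,y),r=cv2.minEnclosingCircle(h); return np.array([x,y,r])/10
T=load('top');P=cloud(T);S=load('scene');Q=cloud(S)
def reg(P,c,r,z0,z1):
    m=(np.hypot(P[...,0]-c[0],P[...,1]-c[1])<r)&(P[...,2]>z0)&(P[...,2]<z1); return P[m]
def px(u,v): return P[int(v/1.5625),int(u/1.5625)]
if __name__=='__main__':
    for n,u,v in [('lid',337,330),('small',450,360),('dish',591,333),('handle',216,352),('table',300,520),('base',240,365),('can',523,200),('pail rim',313,226)]: print(n,px(u,v).round(4))
    def rot(p):
        (c,wh,a)=cv2.minAreaRect((p[:,:2]*1e3).astype(np.float32)); return np.round(c,1),np.round(wh,1),round(a,1)
    for nm,A in(('top',P),('scene',Q)):
        lid=px(337,330);q=reg(A,lid,.08,.085,.105);print(nm,'lid',len(q),circ(q),np.median(q[:,2]))
        q=reg(A,lid,.05,.11,.16);print(' loop',len(q),rot(q),q[:,2].max(),cv2.fitLine((q[:,:2]*1e3).astype(np.float32),2,0,.01,.01).ravel())
        d=px(591,333);q=reg(A,d,.09,.035,.2);print(' dish',len(q),circ(q),np.percentile(q[:,2],[5,50,95]))
        h=px(216,352);q=reg(A,h,.04,.145,.2);print(' handle',len(q),rot(q),np.percentile(q[:,2],[5,50,95]))
        q=reg(A,h,.1,.105,.119);print(' prongs',len(q),rot(q),np.median(q[:,2]))
        q=reg(A,h,.12,.006,.02);print(' base',len(q),rot(q),np.median(q[:,2]))
        q=reg(A,px(450,360),.07,.075,.095);print(' small',circ(q),np.median(q[:,2]))
        for n,u,v in [('c1',313,421),('c2',381,200),('c3',404,241),('can',523,200),('yl',460,277),('yl2',233,425)]:
            q=reg(A,px(u,v),.06,.004,.2);print('  ',n,len(q),circ(q),q[:,2].max() if len(q) else 0)
E
python3 m.py
```

```text
lid [0.5437 0.1311 0.0943]
small [ 0.4874 -0.084   0.0866]
dish [ 0.5366 -0.352   0.0924]
handle [0.5016 0.3326 0.1805]
table [0.1768 0.2064 0.0017]
base [0.4804 0.3296 0.0081]
can [ 0.7917 -0.2244  0.1002]
pail rim [0.762  0.1856 0.0105]
top lid 853 [574.65180664 128.85147705  49.68228455] 0.09478778801407484
 loop 40 (array([574.8, 129. ]), array([ 5.8, 52.3]), 7.5) 0.14519123903555764 [ 1.4524832e-01 -9.8939526e-01  5.7485437e+02  1.2877014e+02]
 dish 1054 [ 537.84584961 -353.12382812   54.88262939] [0.08921692 0.09298943 0.0982553 ]
 handle 96 (array([500.2, 342.9]), array([22.1, 23.1]), 12.8) [0.15047379 0.17725619 0.18151602]
 prongs 296 (array([515.4, 346.8]), array([94.8, 50. ]), 13.9) 0.11574932303701091
 base 956 (array([497.4, 340.6]), array([234.1, 219.4]), 23.7) 0.012510645690226974
 small [507.08383789 -82.62183838  36.93172913] 0.08660880163405682
   c1 299 [371.77145996 177.61403809  58.98831787] 0.06278395371245815
   c2 307 [802.36806641  49.9001709   58.92791748] 0.07248064171081348
   c3 325 [719.52773438   2.9191721   59.11381226] 0.07203543929007594
   can 752 [
[... 584 characters left out ...]
9055 0.16991567 0.17999745]
 prongs 444 (array([519.8, 346.8]), array([98.4, 50.4]), 15.3) 0.11552149340879408
 base 1208 (array([484.9, 352.8]), array([128.6, 202. ]), 83.9) 0.013038756372627192
 small [510.09150391 -83.36038818  38.47001343] 0.08724110062961132
   c1 335 [372.89543457 179.67224121  58.27116089] 0.059177078244667336
   c2 495 [798.60756836  46.44968567  54.01615601] 0.06888403690800071
   c3 444 [719.48637695   1.49451599  59.01693115] 0.07002424001875862
   can 1014 [ 792.93955078 -221.72658691   58.09916382] 0.10605006209478318
   yl 575 [ 659.6355957  -112.16040039   55.67660522] 0.060393232108117534
   yl2 935 [364.13986816 342.67268066  55.44506836] 0.05872465563880114
```

Emit:
{"name": "servo_tool", "arguments": {"steps": [0,0,-0.0085,10.5,35.9,1.5,1,0,0,-0.0085,10.5,35.9,1.5,1,0,0,-0.0085,10.5,35.9,1.5,1,0,0,-0.0085,10.5,35.9,1.5,1,0,0,-0.0085,10.5,35.9,1.5,1,0,0,-0.0085,10.5,35.9,1.5,1,0,0,-0.0085,10.5,35.9,1.5,1,0,0,-0.0085,10.5,35.9,1.5,1,0,0,-0.0085,10.5,35.9,1.5,1,0,0,-0.0085,10.5,35.9,1.5,1,0,0,-0.0085,10.5,35.9,1.5,1,0,0,-0.0085,10.5,35.9,1.5,1]}}

```text
time_s: 1.1
ee_pos: [0.3764, -0.0849, 0.2435]
orientation: [3.142, -0.0, 0.348]
contact_force: [1.0, -0.7, -0.1]
finger_gap: 0.0921
grip_force: 0.0
```

Emit:
{"name": "servo_tool", "arguments": {"steps": [0,0,-0.0085,10.5,35.9,1.5,1,0,0,-0.0085,10.5,35.9,1.5,1,0,0,-0.0085,10.5,35.9,1.5,1,0,0,-0.0085,10.5,35.9,1.5,1,0,0,-0.0085,10.5,35.9,1.5,1,0,0,-0.0085,10.5,35.9,1.5,1,0,0,-0.0085,10.5,35.9,1.5,1,0,0,-0.0085,10.5,35.9,1.5,1,0,0,-0.0085,10.5,35.9,1.5,1,0,0,-0.0085,10.5,35.9,1.5,1,0,0,-0.0085,10.5,35.9,1.5,1,0,0,-0.0085,10.5,35.9,1.5,1]}}

```text
time_s: 2.1
ee_pos: [0.5023, 0.346, 0.261]
orientation: [3.141, 0.001, 0.247]
contact_force: [0.9, -1.1, -0.6]
finger_gap: 0.0921
grip_force: 0.0
```

Emit:
{"name": "servo_tool", "arguments": {"steps": [0,0,0,0,0,0,1,0,0,0,0,0,0,1,0,0,0,0,0,0,1]}}

```text
time_s: 2.35
ee_pos: [0.5021, 0.3436, 0.2609]
orientation: [3.141, 0.001, 0.247]
contact_force: [0.9, -1.0, 0.2]
finger_gap: 0.0919
grip_force: 0.0
```

```bash
python3 - <<'E'
from h import *
c=cam('wrist'); save('pics/w1.png',cv2.resize(c['frame'],(800,600)))
s=sensors.get_state(); print(s['ee_pos'],s['orientation'],s['qpos'],s['contact_force'],c['origin'],c['orientation'])
p=cloud(c); m=(c['depth']>0)&(np.hypot(p[...,0]-.5025,p[...,1]-.343)<.03)&(p[...,2]>.165)&(p[...,2]<.19)
q=p[m]; print(len(q)); print(cv2.minAreaRect((q[:,:2]*1e3).astype(np.float32)),np.median(q[:,2]))
E
```

```text
[0.50223707 0.34313676 0.26136288] [3.14108615e+00 7.55996990e-04 2.46197741e-01] [ 4.01155389e-01  2.23122919e-01  1.45235273e+00 -3.85837058e-04
  1.46694212e+00  1.72579394e+00] [ 0.36955281 -0.64076434  0.70026234] [0.58427838 0.36513269 0.41958941] [-3.03690283e-01  3.46481296e-04 -1.32291788e+00]
629
((501.6304016113281, 342.9539489746094), (22.55409049987793, 21.93350601196289), 17.253835678100586) 0.17725401128460982
```

View pics/w1.png

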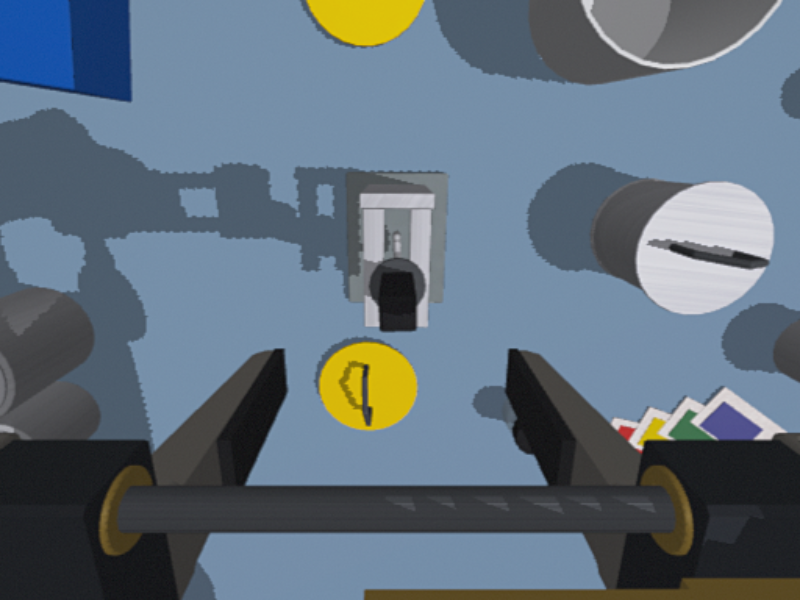

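The wrist view shows the handle (398,300) centred between the open fingers, with the slot running away along the image's vertical. I go down and grip.

Emit:
{"name": "servo_tool", "arguments": {"steps": [0,0,0,0,0,-25,1,0,0,0,0,0,-25,1,0,0,0,0,0,-25,1,0,0,0,0,0,-25,1,0,0,0,0,0,-12,1,0,0,0,0,0,-6,1,0,0,0,0,0,0,1,0,0,0,0,0,0,0,0,0,0,0,0,0,0,0,0,0,0,0,0,0,0,0,0,0,0,0,0,0,0,0,0,0,0,0]}}

```text
time_s: 3.4
ee_pos: [0.5029, 0.3443, 0.1444]
orientation: [-3.141, -0.001, 0.247]
contact_force: [0.5, -0.5, -0.4]
finger_gap: 0.0606
grip_force: 0.0
```

Emit:
{"name": "servo_tool", "arguments": {"steps": [0,0,0,0,0,0,0,0,0,0,0,0,0,0,0,0,0,0,0,0,0,0,0,0,0,0,0,0,0,0,0,0,0,0,0,0,0,0,0,0,0,0]}}

```text
time_s: 3.9
ee_pos: [0.5025, 0.3439, 0.1435]
orientation: [3.141, 0.0, 0.247]
contact_force: [-0.8, -0.4, -0.4]
finger_gap: 0.0217
grip_force: 30.0
```

Emit:
{"name": "servo_tool", "arguments": {"steps": [0,0,0,0,0,3,0,0,0,0,0,0,6,0,0,0,0,0,0,10,0,0,0,0,0,0,15,0,0,0,0,0,0,20,0,0,0,0,0,0,20,0,0,0,0,0,0,20,0,0,0,0,0,0,20,0,0,0,0,0,0,20,0,0,0,0,0,0,10,0,0,0,0,0,0,0,0,0,0,0,0,0,0,0]}}

```text
time_s: 4.9
ee_pos: [0.5026, 0.3441, 0.2879]
orientation: [-3.141, -0.001, 0.247]
contact_force: [0.9, -0.2, -1.3]
finger_gap: 0.0217
grip_force: 30.0
```

```bash
python3 - <<'E'
from h import *
from m import circ
s=sensors.get_state(); e=s['ee_pos']; print(e,s['orientation'],s['contact_force'],s['finger_gap'])
c=cam('scene');p=cloud(c)
m=(np.hypot(p[...,0]-e[0],p[...,1]-e[1])<.04)&(p[...,2]>.12)&(p[...,2]<.222)
q=p[m]
for a,b in((.12,.15),(.15,.165),(.165,.19),(.19,.21)):
    r=q[(q[:,2]>a)&(q[:,2]<b)]; print(a,len(r),(r.min(0)-e).round(4),(r.max(0)-e).round(4)) if len(r) else print(a,0)
im=c['frame']; v,u=np.nonzero(m); print(u.mean(),v.mean()); u0=int(u.mean());v0=int(v.mean())
save('pics/s2.png',cv2.resize(im[max(0,v0-70):v0+70,max(0,u0-90):u0+90],(720,560)))
# lid from wrist
c=cam('wrist');p=cloud(c)
q=p[(np.hypot(p[...,0]-.576,p[...,1]-.129)<.08)&(p[...,2]>.09)&(p[...,2]<.1)];print('lid',len(q),circ(q),np.median(q[:,2]))
q=p[(np.hypot(p[...,0]-.576,p[...,1]-.129)<.05)&(p[...,2]>.11)&(p[...,2]<.16)];print('loop',len(q),cv2.fitLine((q[:,:2]*1e3).astype(np.float32),2,0,.01,.01).ravel(),cv2.minAreaRect((q[:,:2]*1e3).astype(np.float32)))
E
```

```text
[0.50261345 0.34411953 0.28790344] [-3.14143545e+00 -9.00813922e-04  2.46818274e-01] [ 0.86621988 -0.18377569 -1.25055444] 0.02166642403045835
0.12 0
0.15 0
0.165 43 [-0.0006 -0.0035 -0.1135] [ 0.0257  0.0087 -0.098 ]
0.19 34 [ 0.     -0.003  -0.0978] [ 0.0252  0.0085 -0.079 ]
371.9340659340659 233.72527472527472
lid 4787 [575.95395508 129.29361572  50.37546387] 0.09336652512127397
loop 284 [ 1.5121885e-01 -9.8850030e-01  5.7531897e+02  1.3734306e+02] ((575.9121704101562, 130.3641815185547), (6.090564727783203, 54.00349807739258), 7.758712291717529)
```

View pics/s2.png

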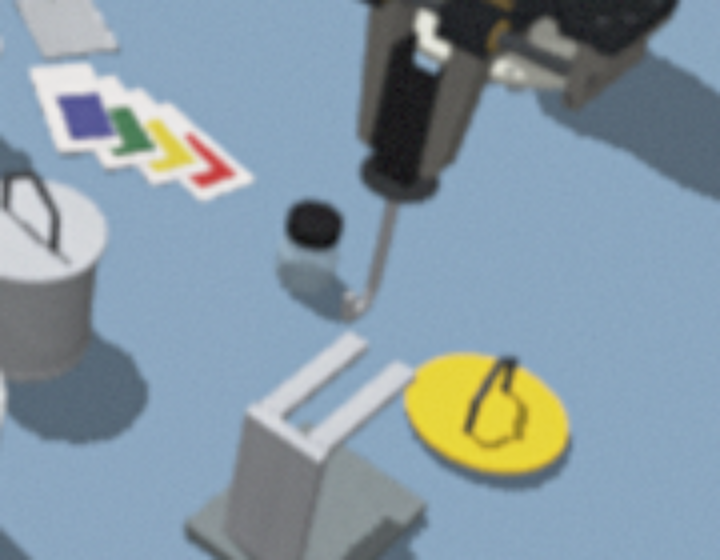

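Emit:
{"name": "servo_tool", "arguments": {"steps": [0,0,-0.01225,3.2,-27.7,0,0,0,0,-0.01225,3.2,-27.7,0,0,0,0,-0.01225,3.2,-27.7,0,0,0,0,-0.01225,3.2,-27.7,0,0,0,0,-0.01225,3.2,-27.7,0,0,0,0,-0.01225,3.2,-27.7,0,0,0,0,-0.01225,3.2,-27.7,0,0,0,0,-0.01225,3.2,-27.7,0,0,0,0,0,0,0,0,0,0,0,0,0,0,0,0,0,0,0,0,0,0,0]}}

```text
time_s: 5.92
ee_pos: [0.5276, 0.1228, 0.2865]
orientation: [-3.141, 0.002, 0.149]
contact_force: [0.9, 1.0, -0.5]
finger_gap: 0.0221
grip_force: 30.0
```

Emit:
{"name": "servo_tool", "arguments": {"steps": [0,0,0,0,0,-15,0,0,0,0,0,0,-15,0,0,0,0,0,0,-15,0,0,0,0,0,0,-10,0,0,0,0,0,0,-8,0,0,0,0,0,0,-6,0,0,0,0,0,0,0,0,0,0,0,0,0,0,0,0,0,0,0,0,0,0]}}

```text
time_s: 6.67
ee_pos: [0.5286, 0.1226, 0.2195]
orientation: [3.141, -0.002, 0.149]
contact_force: [-0.9, -0.0, -1.4]
finger_gap: 0.0218
grip_force: 30.0
```

```bash
python3 - <<'E'
from h import *
s=sensors.get_state(); e=s['ee_pos']; print(e,s['orientation'],s['contact_force'])
c=cam('scene');p=cloud(c)
d=np.array([.5757,.1295])-e[:2]; y=.149; print('lid x,y from tcp',d@[np.cos(y),np.sin(y)],d@[-np.sin(y),np.cos(y)])
o=np.array(c['origin']);K=c['K']
q=c['R'].T@(np.array([.5757,.1295,.12])-o); u=int(K[0,0]*q[0]/-q[2]+K[0,2]); v=int(-K[1,1]*q[1]/-q[2]+K[1,2])
save('pics/s3.png',cv2.resize(c['frame'][v-40:v+40,u-50:u+50],(750,600)))
E
```

```text
[0.52863334 0.12256251 0.21949338] [ 3.14141347e+00 -1.54695081e-03  1.48957236e-01] [-0.9097247  -0.0477695  -1.35584927]
lid x,y from tcp 0.04757503234275076 -0.00012638803836869498
```

View pics/s3.png

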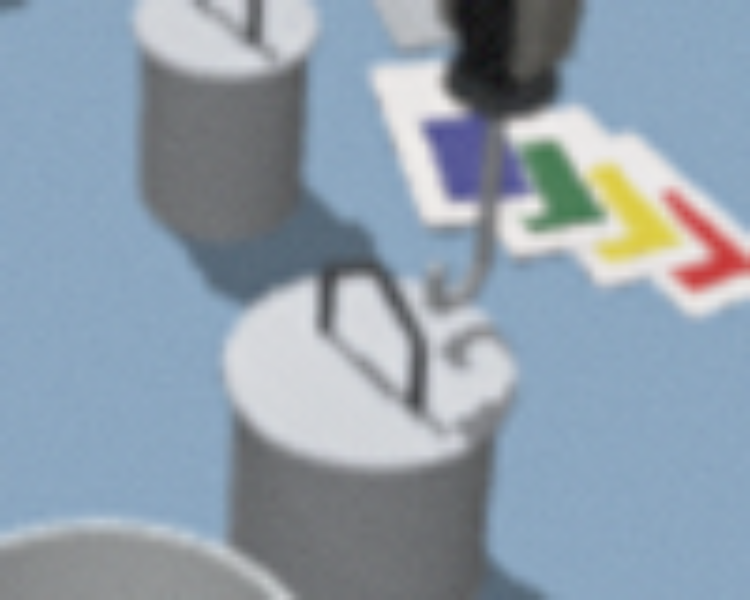

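The J (445,285) stands just short of the loop (370,320), above the lid and in line. I go in and lift slowly.

Emit:
{"name": "servo_tool", "arguments": {"steps": [0,0,0,6,0.9,0,0,0,0,0,6,0.9,0,0,0,0,0,6,0.9,0,0,0,0,0,6,0.9,0,0,0,0,0,6,0.9,0,0,0,0,0,6,0.9,0,0,0,0,0,0,0,0,0,0,0,0,0,0,0,0,0]}}

```text
validation failed for argument at $.st...
```

Emit:
{"name": "servo_tool", "arguments": {"steps": [0,0,0,0,0,6,0,0,0,0,0,0,6,0,0,0,0,0,0,6,0,0,0,0,0,0,2,0,0,0,0,0,0,2,0,0,0,0,0,0,2,0,0,0,0,0,0,2,0,0,0,0,0,0,2,0,0,0,0,0,0,2,0,0,0,0,0,0,2,0,0,0,0,0,0,2,0]}}

```text
time_s: 7.63
ee_pos: [0.528, 0.1224, 0.2527]
orientation: [-3.142, 0.0, 0.149]
contact_force: [0.4, 0.2, -1.1]
finger_gap: 0.0221
grip_force: 30.0
```

Emit:
{"name": "servo_tool", "arguments": {"steps": [0,0,0,0,0,2,0,0,0,0,0,0,2,0,0,0,0,0,0,2,0,0,0,0,0,0,2,0,0,0,0,0,0,2,0,0,0,0,0,0,2,0,0,0,0,0,0,2,0,0,0,0,0,0,2,0,0,0,0,0,0,0,0,0,0,0,0,0,0,0,0,0,0,0,0,0,0]}}

```text
time_s: 8.55
ee_pos: [0.528, 0.1224, 0.2685]
orientation: [-3.142, 0.0, 0.149]
contact_force: [0.5, 0.6, -1.6]
finger_gap: 0.0219
grip_force: 30.0
```

```bash
python3 - <<'E'
from h import *
s=sensors.get_state(); e=s['ee_pos']; print(e,s['orientation'],s['contact_force'])
c=cam('scene');p=cloud(c)
q=p[(np.hypot(p[...,0]-.5757,p[...,1]-.1295)<.07)&(p[...,2]>.1)&(p[...,2]<.125)]; print(len(q),np.percentile(q[:,2],[5,50,95]))
A=np.c_[q[:,:2],np.ones(len(q))]; print('plane',np.linalg.lstsq(A,q[:,2],rcond=None)[0])
o=np.array(c['origin']);K=c['K']
q=c['R'].T@(np.array([.5757,.1295,.13])-o); u=int(K[0,0]*q[0]/-q[2]+K[0,2]); v=int(-K[1,1]*q[1]/-q[2]+K[1,2])
save('pics/s4.png',cv2.resize(c['frame'][v-40:v+40,u-50:u+50],(750,600)))
E
```

```text
[0.52803737 0.12244806 0.26848378] [-3.14155301e+00  2.11362010e-04  1.48770840e-01] [ 0.48961869  0.55567439 -1.56503531]
39 [0.10342937 0.11378776 0.12380895]
plane [0.16968097 0.04231263 0.01047184]
```

View pics/s4.png

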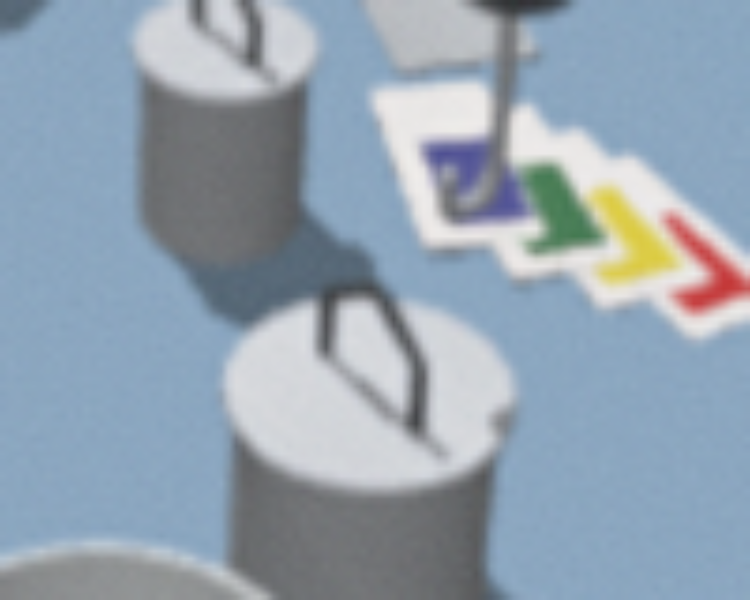

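The picture shows the J (470,190) clear above and behind the loop: the insertion call was refused because I miscounted its row, and only the lift ran. Nothing was touched. I go back down, one move at a time.

Emit:
{"name": "servo_tool", "arguments": {"steps": [0,0,0,0,0,-12,0,0,0,0,0,0,-12,0,0,0,0,0,0,-12,0,0,0,0,0,0,-8,0,0,0,0,0,0,-5.5,0,0,0,0,0,0,0,0,0,0,0,0,0,0,0]}}

```text
time_s: 9.18
ee_pos: [0.5279, 0.1224, 0.2187]
orientation: [-3.141, 0.001, 0.149]
contact_force: [1.0, -0.7, -1.7]
finger_gap: 0.0215
grip_force: 30.0
```

Emit:
{"name": "servo_tool", "arguments": {"steps": [0,0,0,6.1,0.9,0,0,0,0,0,6.1,0.9,0,0,0,0,0,6.1,0.9,0,0,0,0,0,6.1,0.9,0,0,0,0,0,6.1,0.9,0,0,0,0,0,6.1,0.9,0,0,0,0,0,0,0,0,0]}}

```text
time_s: 9.77
ee_pos: [0.5658, 0.1279, 0.2191]
orientation: [3.142, -0.001, 0.149]
contact_force: [-0.3, 0.4, -1.5]
finger_gap: 0.0218
grip_force: 30.0
```

Emit:
{"name": "servo_tool", "arguments": {"steps": [0,0,0,0,0,6,0,0,0,0,0,0,6,0,0,0,0,0,0,6,0,0,0,0,0,0,2,0,0,0,0,0,0,2,0,0,0,0,0,0,2,0,0,0,0,0,0,2,0,0,0,0,0,0,2,0,0,0,0,0,0,2,0,0,0,0,0,0,2,0,0,0,0,0,0,2,0]}}

```text
time_s: 10.68
ee_pos: [0.5646, 0.1278, 0.2531]
orientation: [-3.142, 0.0, 0.149]
contact_force: [-0.1, -1.1, -3.6]
finger_gap: 0.0218
grip_force: 30.0
```

Emit:
{"name": "servo_tool", "arguments": {"steps": [0,0,0,0,0,2,0,0,0,0,0,0,2,0,0,0,0,0,0,2,0,0,0,0,0,0,2,0,0,0,0,0,0,3,0,0,0,0,0,0,3,0,0,0,0,0,0,3,0,0,0,0,0,0,3,0,0,0,0,0,0,0,0,0,0,0,0,0,0,0,0,0,0,0,0,0,0]}}

```text
time_s: 11.6
ee_pos: [0.5646, 0.1278, 0.273]
orientation: [-3.142, 0.0, 0.149]
contact_force: [0.2, 0.7, -4.1]
finger_gap: 0.0222
grip_force: 30.0
```

```bash
python3 - <<'E'
from h import *
s=sensors.get_state(); e=s['ee_pos']; print(e,s['orientation'],s['contact_force'])
c=cam('scene');p=cloud(c)
q=p[(np.hypot(p[...,0]-.5757,p[...,1]-.1295)<.07)&(p[...,2]>.1)&(p[...,2]<.125)]; print(len(q),np.percentile(q[:,2],[5,50,95]))
A=np.c_[q[:,:2]-[.5757,.1295],np.ones(len(q))]; print('plane',np.linalg.lstsq(A,q[:,2],rcond=None)[0])
o=np.array(c['origin']);K=c['K']
q=c['R'].T@(np.array([.5757,.1295,.13])-o); u=int(K[0,0]*q[0]/-q[2]+K[0,2]); v=int(-K[1,1]*q[1]/-q[2]+K[1,2])
save('pics/s5.png',cv2.resize(c['frame'][v-40:v+40,u-50:u+50],(750,600)))
E
```

```text
[0.56463736 0.12784679 0.27300972] [-3.14157277e+00  1.51154020e-04  1.48774488e-01] [ 0.21431109  0.70524675 -4.13224849]
331 [0.12255108 0.12419979 0.12492686]
plane [-0.00086569 -0.00252481  0.12402633]
```

View pics/s5.png

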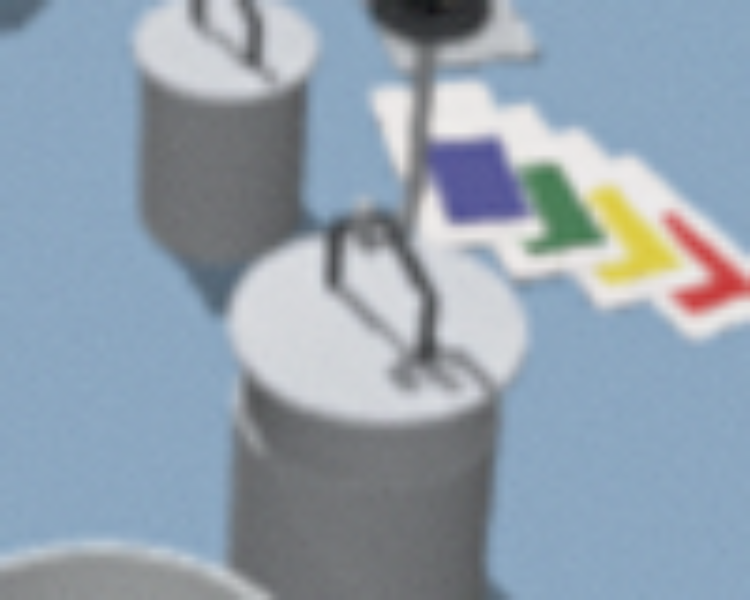

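The lid hangs level (plane slopes below 0.003) about 30 mm up, with the J at (375,225) in the loop's peak. I carry it to the stand.

Emit:
{"name": "servo_tool", "arguments": {"steps": [0,0,0,0,0,3,0,0,0,0,0,0,6,0,0,0,0,0,0,8,0,0,0,0,0,0,8,0,0,0,0,0,0,8,0,0,0,0,0,0,8,0,0,0,0,0,0,6,0,0,0,0,0,0,5,0,0,0,0,-0.2,-3,0,0,0,0,0,-0.5,-6,0,0,0,0,0,-0.7,-9,0,0,0,0,0,-0.9,-12,0,0]}}

```text
time_s: 12.65
ee_pos: [0.562, 0.0972, 0.3243]
orientation: [-3.141, 0.001, 0.15]
contact_force: [-1.0, 0.9, -4.3]
finger_gap: 0.022
grip_force: 30.0
```

Emit:
{"name": "servo_tool", "arguments": {"steps": [0,0,0,-1.2,-15,0,0,0,0,0,-1.4,-17.8,0,0,0,0,0,-1.4,-17.8,0,0,0,0,0,-1.4,-17.8,0,0,0,0,0,-1.4,-17.8,0,0,0,0,0,-1.4,-17.8,0,0,0,0,0,-1.4,-17.8,0,0,0,0,0,-1.4,-17.8,0,0,0,0,0,-1.4,-17.8,0,0,0,0,0,-1.4,-17.8,0,0,0,0,0,-1.4,-17.8,0,0,0,0,0,-1.4,-17.8,0,0]}}

```text
time_s: 13.65
ee_pos: [0.5449, -0.1149, 0.3246]
orientation: [-3.141, 0.001, 0.148]
contact_force: [-0.5, 0.0, -4.5]
finger_gap: 0.0221
grip_force: 30.0
```

Emit:
{"name": "servo_tool", "arguments": {"steps": [0,0,0,-1.4,-17.8,0,0,0,0,0,-1.4,-17.8,0,0,0,0,0,-1.4,-17.8,0,0,0,0,0,-1.4,-17.8,0,0,0,0,0,-1.4,-17.8,0,0,0,0,0,-1.4,-17.8,0,0,0,0,0,-1.4,-17.8,0,0,0,0,0,-1.4,-17.8,0,0,0,0,0,-1.4,-17.8,0,0,0,0,0,-1.4,-17.8,0,0,0,0,0,-1.4,-17.8,0,0,0,0,0,-1.2,-15,0,0]}}

```text
time_s: 14.65
ee_pos: [0.5284, -0.3259, 0.3248]
orientation: [-3.142, 0.001, 0.148]
contact_force: [0.1, -0.4, -4.4]
finger_gap: 0.0215
grip_force: 30.0
```

Emit:
{"name": "servo_tool", "arguments": {"steps": [0,0,0,-0.9,-12,0,0,0,0,0,-0.7,-9,0,0,0,0,0,-0.5,-6,0,0,0,0,0,-0.2,-3,0,0,0,0,0,0,0,0,0,0,0,0,0,0,0,0,0,0,0,0,0,0,0,0,0,0,0,0,0,0,0,0,0,0,0,0,0]}}

```text
time_s: 15.4
ee_pos: [0.5271, -0.3533, 0.3253]
orientation: [3.142, -0.0, 0.15]
contact_force: [0.6, 0.2, -3.7]
finger_gap: 0.0221
grip_force: 30.0
```

```bash
python3 - <<'E'
from h import *
from m import circ,reg
for n in('top','scene'):
    s=sensors.get_state(); e=s['ee_pos']; print(e,s['orientation'],s['contact_force'])
    c=cam(n);p=cloud(c)
    q=reg(p,(.5385,-.353),.07,.165,.185); 
    print(n,len(q),circ(q),np.median(q[:,2])); A=np.c_[q[:,:2]-q[:,:2].mean(0),np.ones(len(q))]; print('plane',np.linalg.lstsq(A,q[:,2],rcond=None)[0])
    q=reg(p,(.5385,-.353),.075,.08,.105); print('dish',len(q),cv2.minEnclosingCircle((q[:,:2]*1e3).astype(np.float32)) if len(q) else 0)
save('pics/s6.png',cv2.resize(c['frame'][60:220,140:340],(750,600)))
E
```

```text
[ 0.52705195 -0.35326065  0.32526677] [ 3.14152071e+00 -1.12559284e-04  1.49506710e-01] [ 0.62027937  0.15494716 -3.6776995 ]
top 521 [ 536.77587891 -350.1838623    49.95013123] 0.17678551460348824
plane [0.00240916 0.00449521 0.1766592 ]
dish 330 ((537.5076293945312, -351.078857421875), 54.19305419921875)
[ 0.5270256  -0.35335709  0.32519922] [ 3.14156407e+00 -8.34706502e-05  1.49347551e-01] [ 0.22844011  0.55608862 -3.9251478 ]
scene 339 [ 540.80341797 -350.1144043    51.59047241] 0.17770178139264126
plane [-0.00814513 -0.00347923  0.17762928]
dish 464 ((544.8111572265625, -353.7825012207031), 58.384376525878906)
```

View pics/s6.png

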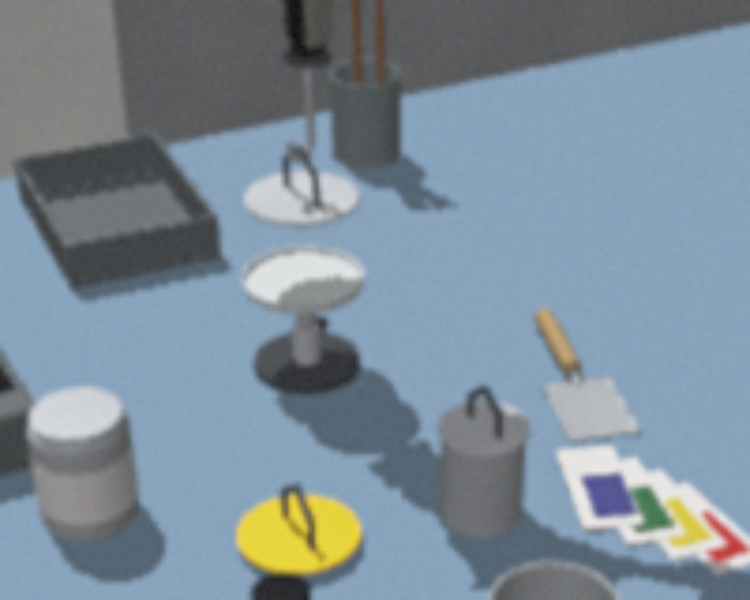

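The lid hangs centred and level (301,195) over the dish (303,275), 3 mm off in y. I lower it and feel for the floor.

Emit:
{"name": "servo_tool", "arguments": {"steps": [0,0,0,0.3,-1.5,-3,0,0,0,0,0,-1.5,-6,0,0,0,0,0,0,-8,0,0,0,0,0,0,-8,0,0,0,0,0,0,-8,0,0,0,0,0,0,-8,0,0,0,0,0,0,-6,0,0,0,0,0,0,-4,0,0,0,0,0,0,-3,0,0,0,0,0,0,-2,0,0,0,0,0,0,0,0,0,0,0,0,0,0,0]}}

```text
time_s: 16.5
ee_pos: [0.5273, -0.3569, 0.2695]
orientation: [3.141, -0.0, 0.149]
contact_force: [-0.4, 0.3, -4.5]
finger_gap: 0.0218
grip_force: 30.0
```

Emit:
{"name": "servo_tool", "arguments": {"steps": [0,0,0,0,0,-1.5,0,0,0,0,0,0,-1.5,0,0,0,0,0,0,-1.5,0,0,0,0,0,0,-1.5,0,0,0,0,0,0,-1.5,0,0,0,0,0,0,-1.5,0,0,0,0,0,0,-1.5,0]}}

```text
time_s: 17.08
ee_pos: [0.5272, -0.3567, 0.2584]
orientation: [-3.142, 0.0, 0.149]
contact_force: [-0.7, -0.1, -4.8]
finger_gap: 0.0219
grip_force: 30.0
```

Emit:
{"name": "servo_tool", "arguments": {"steps": [0,0,0,0,0,-1.2,0,0,0,0,0,0,-1.2,0,0,0,0,0,0,-1.2,0,0,0,0,0,0,-1.2,0,0,0,0,0,0,-1.2,0]}}

```text
time_s: 17.5
ee_pos: [0.5273, -0.3568, 0.2527]
orientation: [3.141, -0.0, 0.149]
contact_force: [-0.0, 0.5, -1.4]
finger_gap: 0.0218
grip_force: 30.0
```

The force fell back to the hook's weight alone: the lid rests in the dish. I lower the J within the loop, then draw it out.

Emit:
{"name": "servo_tool", "arguments": {"steps": [0,0,0,0,0,-2,0,0,0,0,0,0,-3,0,0,0,0,0,0,-3,0,0,0,0,0,0,-3,0,0,0,0,0,0,-3,0,0,0,0,0,0,-3,0,0,0,0,0,0,-3,0,0,0,0,0,0,-2.5,0,0,0,0,0,0,-2,0,0,0,0,0,0,0,0,0,0,0,0,0,0,0]}}

```text
time_s: 18.42
ee_pos: [0.5272, -0.3567, 0.228]
orientation: [-3.141, 0.0, 0.149]
contact_force: [0.1, -0.4, -1.4]
finger_gap: 0.022
grip_force: 30.0
```

```bash
python3 - <<'E'
from h import *
from m import circ,reg
s=sensors.get_state(); e=s['ee_pos']; print(e,s['orientation'],s['contact_force'])
for n in('top','scene'):
    c=cam(n);p=cloud(c)
    q=reg(p,(.5385,-.353),.08,.101,.112); print(n,len(q),circ(q),np.median(q[:,2])); A=np.c_[q[:,:2]-q[:,:2].mean(0),np.ones(len(q))]; print('plane',np.linalg.lstsq(A,q[:,2],rcond=None)[0])
save('pics/s7.png',cv2.resize(c['frame'][85:165,170:270],(750,600)))
E
```

```text
[ 0.52715803 -0.35671263  0.22796139] [-3.14139288e+00  1.41467684e-04  1.48810340e-01] [ 0.10205712 -0.3615467  -1.39800747]
top 341 [ 542.01347656 -344.83232422   52.39326782] 0.10514851618278342
plane [0.00014404 0.00287107 0.10508251]
scene 323 [ 539.25844727 -354.18469238   52.5507019 ] 0.1058010596782073
plane [0.001897   0.00196567 0.10573741]
```

View pics/s7.png

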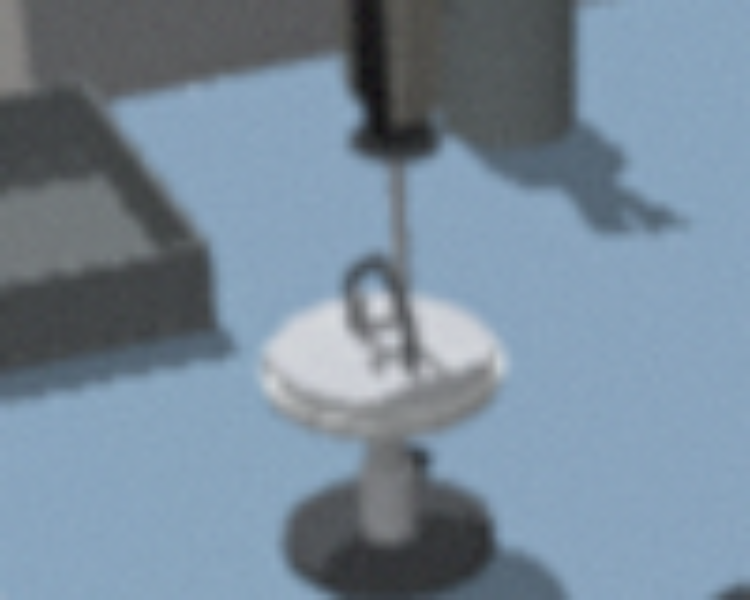

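The lid lies flat in the dish, and the J (380,330) sits mid-window in the loop. I withdraw along −x and rise.

Emit:
{"name": "servo_tool", "arguments": {"steps": [0,0,0,0,0,2,0,0,0,0,-3,-0.4,0,0,0,0,0,-5,-0.8,0,0,0,0,0,-6,-0.9,0,0,0,0,0,-6,-0.9,0,0,0,0,0,-6,-0.9,0,0,0,0,0,-6,-0.9,0,0,0,0,0,-6,-0.9,0,0,0,0,0,-6,-0.9,0,0,0,0,0,0,0,0,0,0,0,0,0,0,0,0]}}

```text
time_s: 19.43
ee_pos: [0.4829, -0.3635, 0.2302]
orientation: [3.141, -0.0, 0.148]
contact_force: [-0.5, 0.0, -1.6]
finger_gap: 0.0219
grip_force: 30.0
```

Emit:
{"name": "servo_tool", "arguments": {"steps": [0,0,0,0,0,6,0,0,0,0,0,0,12,0,0,0,0,0,0,15,0,0,0,0,0,0,15,0,0,0,0,0,0,15,0,0,0,0,0,0,12,0,0,0,0,0,0,0,0]}}

```text
time_s: 20.02
ee_pos: [0.4845, -0.3644, 0.3096]
orientation: [3.136, -0.004, 0.149]
contact_force: [0.6, -0.1, 0.0]
finger_gap: 0.0222
grip_force: 30.0
```

```bash
python3 - <<'E'
from h import *
from m import circ,reg,P,Q
s=sensors.get_state(); e=s['ee_pos']; print(e,s['orientation'],s['contact_force'])
for n,O in(('top',P),('scene',Q)):
    c=cam(n);p=cloud(c)
    q=reg(p,(.5385,-.353),.08,.101,.112); print(n,len(q),circ(q),np.median(q[:,2])); A=np.c_[q[:,:2]-q[:,:2].mean(0),np.ones(len(q))]; print('plane',np.linalg.lstsq(A,q[:,2],rcond=None)[0])
    # rack prongs without hook
    q=reg(p,(.5155,.3465),.065,.108,.122); print('prongs',len(q),cv2.minAreaRect((q[:,:2]*1e3).astype(np.float32)),np.median(q[:,2]))
E
```

```text
[ 0.48449361 -0.3644372   0.30957191] [ 3.13585271 -0.00385497  0.14916204] [ 6.10684018e-01 -8.97565628e-02  3.83931977e-04]
top 777 [ 536.19335938 -351.98369141   53.61358643] 0.10483699126735524
plane [-0.00163858 -0.00221873  0.10495209]
prongs 381 ((515.1858520507812, 347.6663513183594), (95.04515075683594, 50.68586730957031), 13.699628829956055) 0.11602539503535314
scene 339 [ 542.33857422 -354.26911621   52.45593872] 0.10565206975860453
plane [ 0.00024078 -0.00182357  0.10561565]
prongs 548 ((519.1630859375, 346.9021301269531), (96.4603500366211, 49.631553649902344), 14.890128135681152) 0.11576878209852115
```

The lid stays flat and centred. I take the hook back to the rack.

Emit:
{"name": "servo_tool", "arguments": {"steps": [0,0,0.0036,0.7,10,0,0,0,0,0.0036,0.7,20,0,0,0,0,0.0036,0.7,30,0,0,0,0,0.0036,0.7,30,0,0,0,0,0.0036,0.7,30,0,0,0,0,0.0036,0.7,30,0,0,0,0,0.0036,0.7,30,0,0,0,0,0.0036,0.7,30,0,0,0,0,0.0036,0.7,30,0,0,0,0,0.0036,0.7,30,0,0,0,0,0.0036,0.7,30,0,0,0,0,0.0036,0.7,30,0,0]}}

```text
time_s: 21.12
ee_pos: [0.4905, -0.0311, 0.3038]
orientation: [-3.14, 0.002, 0.193]
contact_force: [1.3, -0.1, -1.3]
finger_gap: 0.0217
grip_force: 30.0
```

Emit:
{"name": "servo_tool", "arguments": {"steps": [0,0,0.0036,0.7,30,0,0,0,0,0.0036,0.7,30,0,0,0,0,0.0036,0.7,30,0,0,0,0,0.0036,0.7,30,0,0,0,0,0.0036,0.7,30,0,0,0,0,0.0036,0.7,30,0,0,0,0,0.0036,0.7,30,0,0,0,0,0.0036,0.7,30,0,0,0,0,0.0036,0.7,30,0,0,0,0,0.0036,0.7,30,0,0,0,0,0.0036,0.7,30,0,0,0,0,0.0036,0.7,20,0,0]}}

```text
time_s: 22.12
ee_pos: [0.4982, 0.3194, 0.3035]
orientation: [-3.141, 0.003, 0.237]
contact_force: [-0.3, -0.1, -1.5]
finger_gap: 0.0216
grip_force: 30.0
```

Emit:
{"name": "servo_tool", "arguments": {"steps": [0,0,0.0036,0.5,15,0,0,0,0,0.0036,0.3,8,0,0,0,0,0.0036,0.2,5,0,0,0,0,0,0,0,0,0,0,0,0,0,0,0,0,0,0,0,0,0,0,0]}}

```text
time_s: 22.62
ee_pos: [0.501, 0.3438, 0.3051]
orientation: [3.141, 0.0, 0.245]
contact_force: [-0.5, -0.5, -1.0]
finger_gap: 0.0218
grip_force: 30.0
```

```bash
python3 - <<'E'
from h import *
s=sensors.get_state(); e=s['ee_pos']; print(e,s['orientation'],s['contact_force'],s['finger_gap'])
print('to go mm',(np.array([.5025,.3437,.1437])-e)*1e3)
c=cam('scene');p=cloud(c)
m=(np.hypot(p[...,0]-e[0],p[...,1]-e[1])<.04)&(p[...,2]>.13)&(p[...,2]<.245); q=p[m]
for a,b in((-.125,-.1),(-.1,-.08),(-.08,-.05)):
    r=q[(q[:,2]-e[2]>a)&(q[:,2]-e[2]<b)]; print(a,len(r),(r.min(0)-e).round(4),(r.max(0)-e).round(4)) if len(r) else print(a,0)
E
```

```text
[0.50104822 0.34379613 0.30505651] [3.14126357e+00 2.69602468e-04 2.45006897e-01] [-0.46723617 -0.45306392 -1.02333966] 0.02177172395013249
to go mm [ 1.45178134e+00 -9.61311025e-02 -1.61356512e+02]
-0.125 42 [-0.0005 -0.0032 -0.1126] [ 0.0251  0.0086 -0.1003]
-0.1 38 [-0.0029 -0.0022 -0.0993] [ 0.0261  0.0085 -0.0803]
-0.08 26 [-0.0022 -0.0027 -0.0798] [ 0.0052  0.0041 -0.0601]
```

Emit:
{"name": "servo_tool", "arguments": {"steps": [0,0,0.002,1.4,0,-15,0,0,0,0,0,0,-15,0,0,0,0,0,0,-15,0,0,0,0,0,0,-10,0,0,0,0,0,0,-5,0,0,0,0,0,0,-5,0,0,0,0,0,0,-5,0,0,0,0,0,0,-5,0,0,0,0,0,0,-5,0,0,0,0,0,0,-5,0,0,0,0,0,0,-5,0,0,0,0,0,0,-10,0]}}

```text
time_s: 23.67
ee_pos: [0.5031, 0.345, 0.2057]
orientation: [-3.141, -0.002, 0.248]
contact_force: [0.6, 1.6, -0.5]
finger_gap: 0.0219
grip_force: 30.0
```

Emit:
{"name": "servo_tool", "arguments": {"steps": [0,0,0,0,0,-10,0,0,0,0,0,0,-10,0,0,0,0,0,0,-10,0,0,0,0,0,0,-10,0,0,0,0,0,0,-8,0,0,0,0,0,0,-5,0,0,0,0,0,0,-3,0,0,0,0,0,0,-2,0,0,0,0,0,0,-1,0,0,0,0,0,0,0,0,0,0,0,0,0,0,0]}}

```text
time_s: 24.58
ee_pos: [0.5027, 0.3448, 0.1466]
orientation: [-3.141, -0.001, 0.248]
contact_force: [0.2, 0.1, -0.6]
finger_gap: 0.022
grip_force: 30.0
```

Emit:
{"name": "servo_tool", "arguments": {"steps": [0,0,0,0,0,-1,0,0,0,0,0,0,-1,0,0,0,0,0,0,-0.5,0,0,0,0,0,0,0,0,0,0,0,0,0,0,0]}}

```text
time_s: 25.0
ee_pos: [0.5024, 0.3447, 0.1436]
orientation: [-3.142, 0.0, 0.248]
contact_force: [0.2, -0.2, -1.8]
finger_gap: 0.0217
grip_force: 30.0
```

Emit:
{"name": "servo_tool", "arguments": {"steps": [0,0,0,0,0,-0.5,0,0,0,0,0,0,0,0.3,0,0,0,0,0,0,0.4,0,0,0,0,0,0,0.6,0,0,0,0,0,0,0.8,0,0,0,0,0,0,1,0,0,0,0,0,0,1,0,0,0,0,0,0,1,0,0,0,0,0,0,1]}}

```text
time_s: 25.75
ee_pos: [0.5024, 0.3446, 0.1431]
orientation: [-3.142, 0.0, 0.248]
contact_force: [-0.4, 0.1, 0.7]
finger_gap: 0.0722
grip_force: 0.0
```

Emit:
{"name": "servo_tool", "arguments": {"steps": [0,0,0,0,0,0,1,0,0,0,0,0,5,1,0,0,0,0,0,12,1,0,0,0,0,0,20,1,0,0,0,0,0,25,1,0,0,0,0,0,25,1,0,0,0,0,0,25,1,0,0,0,0,0,20,1,0,0,0,0,0,0,1,0,0,0,0,0,0,1]}}

```text
time_s: 26.58
ee_pos: [0.5032, 0.345, 0.2773]
orientation: [-3.141, -0.004, 0.248]
contact_force: [-0.1, 0.4, 0.4]
finger_gap: 0.0918
grip_force: 0.0
```

```bash
python3 - <<'E'
from h import *
from m import circ,reg
s=sensors.get_state(); print(s['time_s'],s['ee_pos'],s['finger_gap'])
c=cam('wrist');p=cloud(c)
q=reg(p,(.5025,.344),.03,.165,.19); print('handle',len(q),cv2.minAreaRect((q[:,:2]*1e3).astype(np.float32)),np.median(q[:,2]))
save('pics/w8.png',c['frame'])
c=cam('top');p=cloud(c)
q=reg(p,(.5385,-.353),.08,.101,.112); print(circ(q),np.median(q[:,2]))
q=reg(p,(.575,.13),.08,.08,.1); print('tin',circ(q),len(q))
E
```

```text
26.5833 [0.50319788 0.34501869 0.27733243] 0.09183972824828181
handle 568 ((501.6079406738281, 344.7330017089844), (22.256832122802734, 21.289608001708984), 14.614864349365234) 0.17735408862920565
[ 536.49194336 -351.61350098   54.17631836] 0.10490106763988472
tin [575.48388672 129.17459717  45.97370911] 116
```

View pics/w8.png

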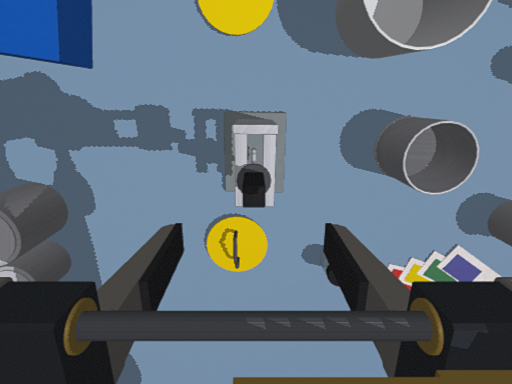

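The hook hangs in its rack at (253,180), upright and at its old height. The tin (430,155) is open where it stood, and the gripper is clear.

```bash
python3 -c "from rig import job_done; print(job_done())"
```

```text
the job is handed in; nothing more can be done
None
```

The lid lies flat in the drip dish, about 2 mm off-centre by camera. The hook is back in its rack and released, the tin has not moved, and I handed the job in at about 27 s; no verdict was returned.

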